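Set the mug lathe's sprung tailstock to its loading position

TASK

Get the mug-decorating lathe ready for the next mug: with your fingertips push the sprung tailstock back, away from the headstock, until its stop pin has gone under the drop catch and the catch has fallen, then let it come forward onto the catch and leave it held there. Push on the tailstock only: keep off its draw bar and the catch, and leave the mugs, the jar and the brush pot standing where they are.

Things in the scene. Friction and masses are not known exactly. Their poses are not given: they have to be found in the camera images.
- lathe: Mug-decorating lathe bolted to the bench: grey bed plate 470 x 120 mm, headstock at one end, sprung tailstock and tail block at the other, spindle axis 66 mm up. Origin on the bench, on the centre line, straight below the tail disc's face when the tailstock is fully forward. +x runs from headstock to tail block: the direction to push. z up. Guide rods under the gap, 43 mm high.
- cone_tip (a point): Centre of the tip of the headstock's rubber cone (radius 24 mm at the tip, 38 mm at the root), 66 mm up, at x = -75 mm of the lathe: 75 mm are free from it to the tail disc, for fingers from above. The headstock behind it is 110 mm wide, 109 mm high and ends at x = -173 mm, with a handwheel outside. A brush rest, 65 mm high, stands at y = -88 mm, x = -115 to -30 mm.
- tail_disc (a point): Centre of the flat front face of the tailstock's black rubber disc, the face to push on. It moves with the tailstock, 66 mm above the bench. The disc is 88 mm in diameter (top edge 110 mm above the bench), square to the lathe's x axis, facing the headstock. Behind it: an aluminium barrel of radius 43 mm and 80 mm long, on a saddle 96 mm wide.
- tailstock (a joint): Travel of the tailstock along the lathe's +x in m: 0 fully forward (start), 0.055 rear stop. The spring pushes it forward with 5.5 N at 0, 11.5 N at 0.055; friction under 1 N. From 0.008 to 0.039 its pin lifts the catch, which falls at about 0.039. Released anywhere from 0.042 to 0.055 it comes forward to 0.034 and is held by the catch; released earlier it springs back to 0.
- draw_bar: The tailstock's draw bar, a steel bar 14 mm in diameter on the spindle axis, moving with it: it runs from the barrel's back through the coil spring and the tail block and ends 69 mm behind the stop pin. Origin on the bar's axis below the pin, 66 mm above the bench, 198 mm behind the disc's face; axes as the lathe's. Not to be touched.
- stop_pin (a point): Top of the stop pin: a steel pin 8 mm in diameter standing up from the draw bar behind the tail block, 86 mm above the bench, 198 mm behind the disc's face.
- catch (a joint): Angle of the drop catch in rad: 0 = down, nose just above the draw bar; grows as the nose rises, to about 0.25 while the pin passes under it (stop at 0.8). It falls by itself.
- catch_bar: The drop catch: a dark steel bar 16 mm wide, 10 mm thick, hinged on top of the tail block (which is 110 mm wide, 95 mm high, x = 165 to 190 mm of the lathe) and sloping down backwards to its nose; its front tail rises to 132 mm. Origin on the hinge axis, 112 mm above the bench at x = 178 mm. Not to be touched.
- catch_nose (a point): Centre of the catch's round nose (radius 5 mm, 16 mm wide), when down 79 mm above the bench at x = 224 mm of the lathe. The held tailstock's pin leans on the back of this nose.
- mug_a: Loose clay-coloured mug, 82 mm in diameter, 95 mm high, handle reaching 78 mm from its axis at +y. Origin at the centre of its underside.
- mug_b: Another mug of the same kind.
- jar: Loose white jar with a black cap, 64 mm in diameter, 85 mm high. Origin at the centre of its underside.
- brush_pot: Loose terracotta pot, 76 mm in diameter, 90 mm high, with brushes reaching up to 215 mm and 45 mm out from its axis. Origin at the centre of its underside.

How it is judged:
By the outcome, as a careful person would: the job done as asked, in the order asked, and still so for the second after the job is handed in, with the robot touching nothing.
It also fails if it takes over 40 s, if anything falls off the work surface, if the arm or the gripper's body presses on something with over 40 N, if the wrist force passes 120 N, or if a joint passes its speed limit or range.

ROBOT

A 6-joint arm with a two-finger parallel gripper is mounted at the origin on the work surface. World frame = base frame: x ahead of the robot, y to its left, z up, the work surface at z = 0. Lengths are in mm, angles in rad, forces in N, time in s.
With the tool pointing down it reaches from about 250 to 800 mm from the base axis. Payload 8.5 kg.
Tool frame: the origin (TCP) lies midway between the tips of the shut fingers; the grasp point (between the pads) lies r.grasp_offset behind it (r.grasp_offset is the distance from the TCP to the grasp point, in mm); z points along the fingers, y is the direction in which the jaws open and shut (so a half turn about z gives the same grasp; the last joint's range is limited). The gripper opens to 85 mm and grips with 20 to 120 N. Pads are 22 mm wide; open, the fingers measure 114 mm over their backs; the gripper's body (76 mm by 85 mm) begins 54 mm behind the grasp point. The pads swing forward as they close: fully open they stand 13 mm farther back than shut.
Start: joints at [1.16, 0.238, -0.013, 1.319, 0, 1.571], TCP at [209.636, 481.281, 231.276] pointing down, gripper open.
Joint ranges: [-2.66, 2.66], [-1.03, 1.9], [-1.14, 1.46], [-1.82, 2.27], [-1.45, 1.34], [-3.14, 3.14]. Speed limits (rad/s): [2.22, 2.22, 2.79, 3.14, 3.14, 3.14].

INTERFACE

Orientations are given as a unit quaternion [w, x, y, z].
In Python, from plant import r gives the robot as it stands.
- The arm moves only by the tool carry_out, never from a script. Its argument "commands" is text: rows parted by semicolons, each of 4 numbers parted by spaces: the shift along the world's x, y, z in cm, then the turn about the world's z in rad. In form: dx dy dz turn; .... A call has exactly 5 rows; each row shifts and turns the commanded pose from where the row before left it; what a row does not reach is not made up. A row lasts 1/10 s, in which the tool goes at most 50 mm and 8.59 degrees, less where a joint would pass 70% of its speed; a pose out of reach is approached as far as the arm can. A call is refused whole if a number of a shift passes 5 or a number of a turn 0.15, either way. A call with a gripper value outside its range is refused whole. "jaw" is the opening in per cent of the stroke, from 0 (shut) to 100 (fully open), set as the call begins (left out, the last holds). The fingers move at their own pace and stop on an object; the grip force is fixed at half the most. Time passes only in rows, so rows that do not move let the fingers close, or fill a call up. It gives the time, the measured TCP pose, the force and the opening at its end, in the units of the state.
- r.read_state(): the state, without advancing time (a new reading comes with each control period).
- r.read_camera(name): name is "scene" or "side" or "wrist"; returns the picture (480x640x3 uint8, blue, green, red); there is no depth.
- r.camera_model(name): a dict with "K" (3x3 intrinsics, pixels), "k1" (the pictures are not rectified: a ray, as slopes to the right and down, at radius r is drawn at 1 + k1 r^2 times it, then the intrinsics apply), "pose" (4x4, takes a point from camera to world coordinates). Camera axes: x right, y down, z forward; pixel columns grow to the right and rows downward; lengths in mm; the calibration is good to about 2 mm. A picture is of the moment at which its call begins: read the wrist's pose just before it. camera_model takes no time and is no camera call; for the wrist camera it gives the pose at the moment of the call.
- r.close_job(): hands the job in, once; it reports no verdict.
Trained networks look in the newest picture that a camera, given by its name, has taken for a name from the list of things; names that differ only in an ending like _2 or _b are one class to them, and where a whole thing is asked for, a point or a joint stands for the part that bears it (a point fixed in the world has none). Each returns a list of dicts, best first, with "p" (0 to 1); they miss things now and then, are a little off and sometimes report something else, mostly with a low value. They report only what shows in the picture. A call takes as long as a camera call.
- r.spot_in(camera, target): "location" ([x, y, z] in mm, in world coordinates, good to about 4 mm: the middle of the surface that is visible of it).
- r.masks_of(camera, target): "pixels" (480x640 bool, what is visible of it).
- r.mark_of(camera, target): "location" ([x, y, z] in mm, in world coordinates, good to about 4 mm: a listed point, or the origin of a listed thing).
The state is a dict: "t": time; "joints": joint angles; "dq": joint speeds; "joint_torque": joint torques, N m; "position": TCP position; "eef_rot": TCP orientation; "force": force on the tool from outside, world axes, zero at the start; "moment": the same for the moment, N m; "opening": finger opening in mm.
Only numpy, scipy, OpenCV 4.12 (cv2) and the standard library are available. Lean on these libraries where they do the work, as an engineer would, in place of code of your own. Each camera call takes 0.05 s, during which the arm holds its last target. There are 200 camera calls.

## Working session

There is one attempt and no reset: what is moved stays moved. The work goes in short steps, Python scripts to look and compute and a tool call to move; the robot and the scene stay as the last step left them, time stands still between calls to the robot, and variables do not carry over. Pictures are saved under pics/ and viewed, about 8 in all and at most 12, crops included, and the job is handed in when it is done.

Besides the shell and the picture viewer there is one more tool, called after "Request:" by a JSON object that holds its "name" and its "arguments". carry_out: Moves the arm, as the interface text tells. Its arguments: {"type":"object","properties":{"commands":{"type":"string"},"jaw":{"type":"number"}},"required":["commands"]}

```bash
mkdir -p pics
cat > a.py <<'E'
from plant import r
import cv2, numpy as np
np.set_printoptions(precision=1,suppress=True)
ims=[]
for c in ("scene","side"):
    im=r.read_camera(c); cv2.imwrite(f"pics/{c}1.png",im)
    for n in ("lathe","cone_tip","tail_disc","stop_pin","catch_nose","catch_bar","draw_bar","mug_a","jar","brush_pot"):
        print(c,n,[(round(d["p"],2),np.array(d["location"])) for d in r.mark_of(c,n)[:3]])
s=r.read_state();print(s)
E
python3 a.py
```

```text
scene lathe [(0.67, array([526.2, 123.3,  -0.7])), (0.54, array([714.2, 177. ,  89.4]))]
scene cone_tip [(0.67, array([454.7, 102.7,  69.8]))]
scene tail_disc [(0.56, array([522.5, 127.7,  62.6]))]
scene stop_pin [(0.81, array([713.2, 179.2,  86.4]))]
scene catch_nose [(0.7, array([740.7, 182.5,  77.5]))]
scene catch_bar [(0.6, array([697. , 173.6, 111.6]))]
scene draw_bar [(0.78, array([713.5, 179.8,  67.4]))]
scene mug_a [(0.85, array([592.1, 319.5,  -2.2])), (0.74, array([ 521.1, -107.2,   -2.8]))]
scene jar [(0.81, array([428.4, 292.3,  -5.1]))]
scene brush_pot [(0.91, array([669.1,   7.7,   3.2])), (0.38, array([596.9, 322.4,  -5.4]))]
side lathe [(0.92, array([527. , 128. ,   2.3]))]
side cone_tip [(0.92, array([451.9, 105.7,  65.1])), (0.23, array([672. ,  -1. ,  -0.6]))]
side tail_disc [(0.64, array([520.5, 126.4,  68. ]))]
side stop_pin [(0.58, array([713. , 179.2,  82.8]))]
side catch_nose [(0.51, array([739.2, 184.5,  80.6]))]
side catch_bar [(0.61, array([695.5, 172. , 114.3]))]
side draw_bar [(0.89, array([712.5, 178.8,  66.8]))]
side mug_a [(0.89, array([ 520.4, -104.2,   -1.1])), (0.88, array([596.1, 316.6,   0.7]))]
side jar [(0.59, array([430.2, 294.6,  -3.7]))]
side brush_pot [(0.91, array([675.3,   6.1,   0.1]))]
{'t': 1.1, 'joints': array([ 1.2,  0.2, -0. ,  1.3,  0. ,  1.6]), 'dq': array([-0.,  0., -0.,  0., -0., -0.]), 'joint_torque': array([ -0. , -53.9,  34.7,   0. ,  -0. ,  -0. ]), 'position': array([209.6, 481.3, 231.3]), 'eef_rot': array([-0. ,  0.2,  1. , -0. ]), 'force': array([ 1.3, -0.3,  0.4]), 'moment': array([-0.,  0., -0.]), 'opening': 85.3032595253444}
```

View pics/scene1.png

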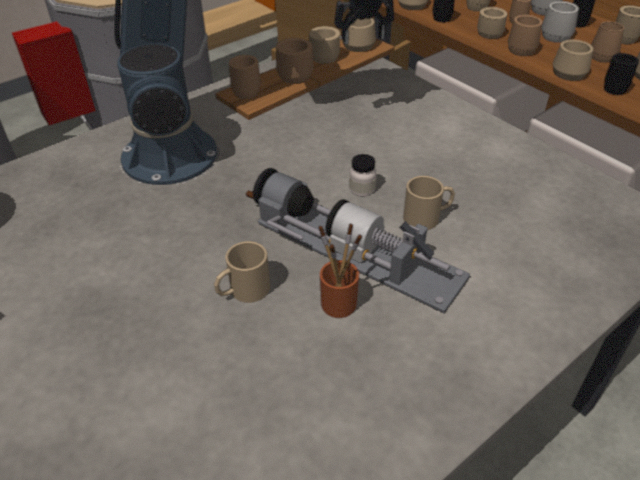

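View pics/side1.png

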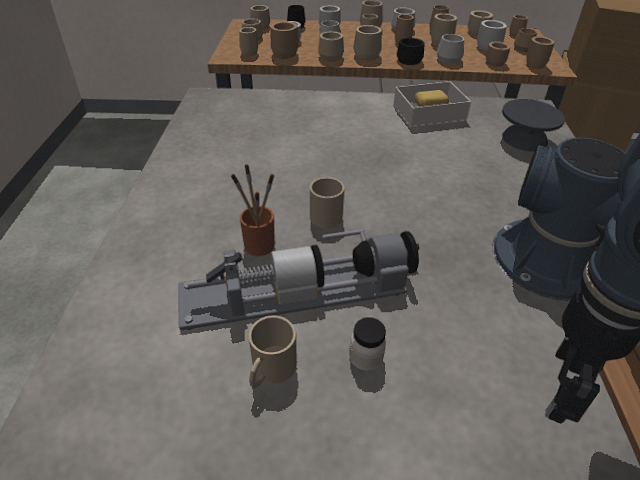

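Run:
```python
import numpy as np
X=np.array([-75,-75,0,0,0,0,198,198,224,224,178,178,198,198.])
P=np.array([[454.7,102.7],[451.9,105.7],[526.2,123.3],[527,128],[522.5,127.7],[520.5,126.4],[713.2,179.2],[713,179.2],[740.7,182.5],[739.2,184.5],[697,173.6],[695.5,172],[713.5,179.8],[712.5,178.8]])
a=np.polyfit(X,P,1);print(a,np.arctan2(a[0,1],a[0,0]),np.hypot(*a[0]));print(P-np.outer(X,a[0])-a[1])
from scipy.spatial.transform import Rotation as R
from plant import r
s=r.read_state();q=s["eef_rot"];print(R.from_quat([*q[1:],q[0]]).as_matrix(),q,r.grasp_offset)
```

```text
[[9.57533335e-01 2.66825105e-01]
 [5.24486200e+02 1.25540778e+02]] 0.2717645910852844 0.9940149516768044
[[ 2.02880026 -2.82889548]
 [-0.77119974  0.17110452]
 [ 1.71380015 -2.24077839]
 [ 2.51380015  2.45922161]
 [-1.98619985  2.15922161]
 [-3.98619985  0.85922161]
 [-0.87780014  0.82785072]
 [-1.07780014  0.82785072]
 [ 1.72633316 -2.80960202]
 [ 0.22633316 -0.80960202]
 [ 2.07286656  0.56435283]
 [ 0.57286656 -1.03564717]
 [-0.57780014  1.42785072]
 [-1.57780014  0.42785072]]
[[-9.16805543e-01  3.99333939e-01 -2.75287202e-05]
 [ 3.99333940e-01  9.16805543e-01 -2.48773528e-05]
 [ 1.53041120e-05 -3.38008473e-05 -9.99999999e-01]] [-1.09381222e-05  2.03953985e-01  9.78980476e-01 -1.49845174e-05] 18.700000000000003
```

The scene picture shows the cone at about (300,200), the disc at (335,222) and the pot at (340,290). In the side picture the gap lies between (320,265) and (360,258). Both agree with the networks: lathe origin about (523.5, 125.8), yaw 0.272. I'll approach over the gap with the jaws shut.

Request:
{"name": "carry_out", "arguments": {"commands": "1.9 -2.4 0 0.045; 1.9 -2.4 0 0.045; 1.9 -2.4 0 0.045; 1.9 -2.4 0 0.045; 1.9 -2.4 0 0.045", "jaw": 0}}

```text
t: 1.6
position: [305.2, 360.3, 231.4]
eef_rot: [0.0, 0.092, 0.996, 0.0]
force: [0.5, -0.5, -0.6]
opening: 12.3
```

Request:
{"name": "carry_out", "arguments": {"commands": "1.9 -2.4 0 0.045; 1.9 -2.4 0 0.045; 1.9 -2.4 0 0.045; 1.9 -2.4 0 0.045; 1.9 -2.4 0 0.045"}}

```text
t: 2.1
position: [400.3, 240.2, 231.4]
eef_rot: [0.0, -0.021, 1.0, 0.0]
force: [-0.3, -0.2, 0.6]
opening: 0.4
```

Request:
{"name": "carry_out", "arguments": {"commands": "1.8 -2.5 0 0.045; 1.8 -2.5 0 0.045; 1.8 -2.5 0 0.045; 1.7 -2.5 0 0.05; 1.6 -2.5 0 0.05"}}

```text
t: 2.6
position: [487.3, 115.1, 231.3]
eef_rot: [0.0, -0.138, 0.99, -0.0]
force: [0.7, 0.6, 0.3]
opening: -0.3
```

```bash
cat > s.py <<'E'
from plant import r
import numpy as np, cv2
np.set_printoptions(precision=2,suppress=True)
def st():
    s=r.read_state();q=s["eef_rot"]
    from scipy.spatial.transform import Rotation as R
    M=R.from_quat([*q[1:],q[0]]).as_matrix()
    u=np.array([np.cos(.2718),np.sin(.2718)]);d=s["position"][:2]-[523.5,125.8]
    print("t",s["t"],"pos",s["position"],"lathe xy",d@u,d@[-u[1],u[0]],"yaw y",np.arctan2(M[1,1],M[0,1]),"q",s["joints"],"F",s["force"],"open",s["opening"])
def marks(c,names):
    for n in names: print(c,n,[(round(d["p"],2),np.array(d["location"])) for d in r.mark_of(c,n)[:2]])
E
python3 - <<'E'
from s import *
st()
im=r.read_camera("wrist"); cv2.imwrite("pics/w1.png",im)
marks("wrist",["tail_disc","cone_tip","lathe"])
E
```

```text
t 2.6 pos [487.33 115.13 231.33] lathe xy -37.7018700966355 -0.5658545080307344 yaw y 1.8469141184492885 q [ 0.23  0.2  -0.07  1.31 -0.   -0.04] F [0.75 0.65 0.31] open -0.3463341310560053
wrist tail_disc [(0.94, array([524.9, 122.9,  66.6]))]
wrist cone_tip [(0.79, array([450.7, 105. ,  64.5]))]
wrist lathe [(0.77, array([520.4, 124.7,   0.3]))]
```

View pics/w1.png

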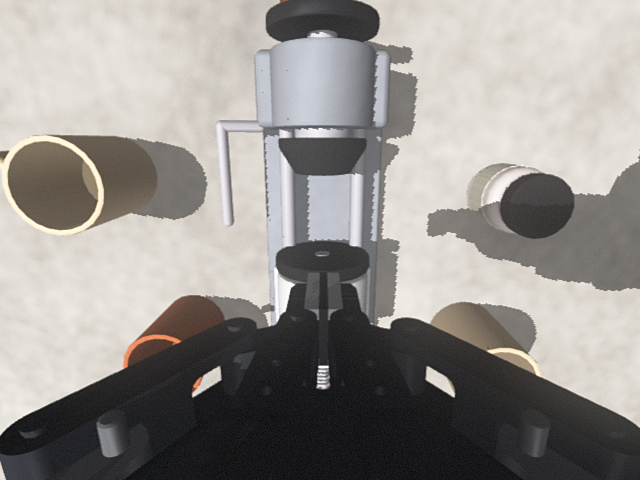

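The wrist picture shows the shut fingers centred on the lathe at column 322, square to it. The disc is at (322,262) and the cone at (322,155), so the gap is confirmed. Next I descend.

```bash
python3 -c "
from s import *
print(r.camera_model('wrist')['pose'])"
```

```text
[[ -0.27   0.93   0.25 423.71]
 [  0.96   0.26   0.07  97.84]
 [  0.     0.26  -0.97 373.83]
 [  0.     0.     0.     1.  ]]
```

Request:
{"name": "carry_out", "arguments": {"commands": "0 0 -2 0; 0 0 -2 0; 0 0 -2 0; 0 0 -2 0; 0 0 -1 0"}}

```text
t: 3.3
position: [485.3, 117.0, 139.9]
eef_rot: [-0.001, -0.137, 0.991, -0.0]
force: [-0.7, -0.3, -0.4]
opening: -0.2
```

Request:
{"name": "carry_out", "arguments": {"commands": "0.1 -0.1 -2 0; 0 0 -2 0; 0 0 -2 0; 0 0 -0.9 0; 0 0 0 0"}}

```text
t: 3.8
position: [486.8, 115.6, 71.7]
eef_rot: [-0.001, -0.137, 0.991, -0.0]
force: [-0.1, -0.7, -0.1]
opening: 0.2
```

```bash
python3 -c "
from s import *
st()"
```

```text
t 3.8 pos [486.83 115.58  71.66] lathe xy -38.06756074528297 -0.0026394469413602143 yaw y 1.8454773059536587 q [ 0.23  0.31 -0.35  0.91 -0.   -0.04] F [-0.06 -0.69 -0.08] open 0.20382238128328475
```

Request:
{"name": "carry_out", "arguments": {"commands": "0.48 0.135 0 0; 0.48 0.135 0 0; 0.48 0.135 0 0; 0.48 0.135 0 0; 0.48 0.135 0 0"}}

```text
t: 4.3
position: [512.3, 122.2, 72.6]
eef_rot: [0.0, -0.137, 0.991, -0.0]
force: [-0.2, -1.0, 0.7]
opening: -0.2
```

Request:
{"name": "carry_out", "arguments": {"commands": "0.3 0.08 0 0; 0.3 0.08 0 0; 0.3 0.08 0 0; 0.3 0.08 0 0; 0.3 0.08 0 0"}}

```text
t: 4.8
position: [524.8, 125.7, 72.0]
eef_rot: [-0.002, -0.137, 0.991, -0.0]
force: [-8.1, -0.8, 5.9]
opening: -0.2
```

```bash
python3 -c "
from s import *
st()
for c in ('scene','side'):
    cv2.imwrite(f'pics/{c}2.png',r.read_camera(c)); marks(c,['stop_pin','draw_bar','tail_disc'])"
```

```text
t 4.8 pos [524.79 125.67  72.03] lathe xy 1.207407320351202 -0.4665218552783786 yaw y 1.8450013860806482 q [ 0.23  0.37 -0.26  0.95  0.   -0.04] F [-8.12 -0.82  5.88] open -0.2402686130125298
scene stop_pin [(0.92, array([726.2, 179.8,  88.5]))]
scene draw_bar [(0.66, array([727. , 178.2,  67.7]))]
scene tail_disc [(0.56, array([532.1, 130.9,  65.2]))]
side stop_pin [(0.89, array([723.5, 184.5,  83.1])), (0.59, array([725.5, 183.5,  68.3]))]
side draw_bar [(0.92, array([723. , 181.8,  69. ]))]
side tail_disc [(0.58, array([534.6, 129.4,  66.1]))]
```

The push makes contact as expected, with about 12 mm of travel and 8 N. I need about 37 mm more.

Request:
{"name": "carry_out", "arguments": {"commands": "0.36 0.1 0 0; 0.36 0.1 0 0; 0.36 0.1 0 0; 0.36 0.1 0 0; 0.36 0.1 0 0"}}

```text
t: 5.7
position: [542.3, 130.6, 72.0]
eef_rot: [-0.002, -0.137, 0.991, -0.0]
force: [-10.8, -0.3, 6.4]
opening: 0.0
```

Request:
{"name": "carry_out", "arguments": {"commands": "0.36 0.1 0 0; 0.36 0.1 0 0; 0.36 0.1 0 0; 0.36 0.1 0 0; 0.3 0.1 0 0"}}

```text
t: 6.2
position: [559.4, 135.5, 71.9]
eef_rot: [-0.003, -0.137, 0.991, -0.0]
force: [-10.9, -2.4, 8.4]
opening: 0.1
```

```bash
python3 -c "
from s import *
st()
for c in ('scene','side'):
    im=r.read_camera(c);cv2.imwrite(f'pics/{c}3.png',im); marks(c,['stop_pin','draw_bar','tail_disc','catch_nose'])
cv2.imwrite('pics/c3.png',cv2.resize(im[200:350,160:360],None,fx=4,fy=4,interpolation=2))"
```

```text
t 6.2 pos [559.43 135.47  71.95] lathe xy 37.21003613075665 -0.3320563932996466 yaw y 1.8450414627654073 q [ 0.24  0.42 -0.17  0.99  0.   -0.04] F [-10.88  -2.4    8.36] open 0.05379552634739889
scene stop_pin [(0.65, array([759.9, 191.4,  85.3]))]
scene draw_bar [(0.6, array([761. , 189.6,  64.8]))]
scene tail_disc [(0.84, array([569.3, 139.7,  63.5]))]
scene catch_nose [(0.78, array([737.3, 183.3,  78.5]))]
side stop_pin [(0.93, array([760. , 192.1,  83. ]))]
side draw_bar [(0.85, array([760.2, 191.2,  67.7])), (0.58, array([692.7, 173.4, 112.5]))]
side tail_disc [(0.68, array([567. , 137.4,  69.2])), (0.49, array([738. , 186.5,  79.2]))]
side catch_nose [(0.69, array([743.1, 184.9,  80.1]))]
```

View pics/c3.png

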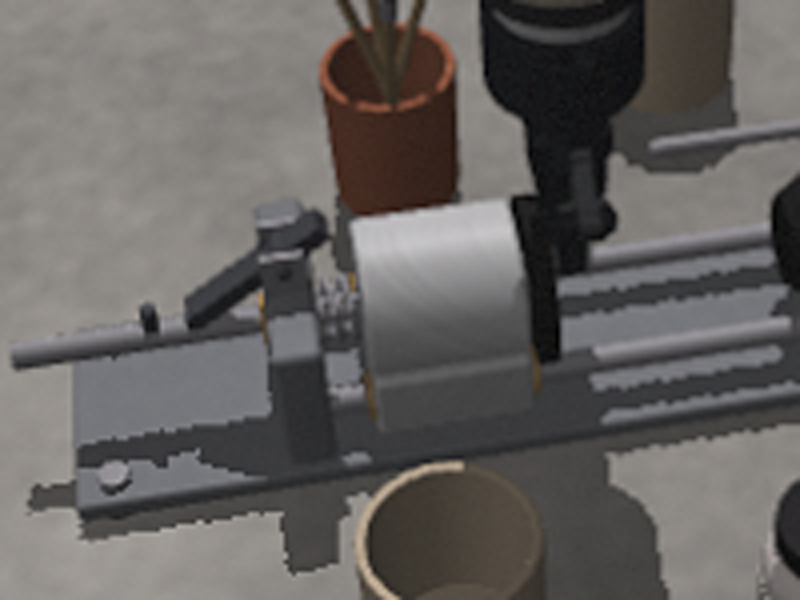

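The crop shows the pin at (150,315), clear behind the fallen catch's nose at (195,310), with travel about 48 mm. I'll ease it forward onto the catch and then withdraw.

Request:
{"name": "carry_out", "arguments": {"commands": "-0.3 -0.08 0 0; -0.3 -0.08 0 0; -0.3 -0.08 0 0; -0.3 -0.08 0 0; -0.2 -0.06 0 0"}}

```text
t: 7.2
position: [545.9, 131.6, 72.0]
eef_rot: [-0.002, -0.137, 0.991, -0.0]
force: [-3.6, -1.4, 1.4]
opening: 0.2
```

Request:
{"name": "carry_out", "arguments": {"commands": "-0.3 -0.08 0 0; -0.5 -0.14 0 0; -0.8 -0.22 0 0; -0.8 -0.22 0 0; -0.8 -0.22 0 0"}}

```text
t: 7.7
position: [515.2, 123.2, 72.3]
eef_rot: [-0.0, -0.137, 0.991, -0.0]
force: [0.5, -0.4, 0.4]
opening: 0.2
```

```bash
python3 -c "
from s import *
st()
for c in ('scene','side'):
    im=r.read_camera(c);marks(c,['stop_pin','draw_bar','tail_disc','catch_nose'])
cv2.imwrite('pics/c4.png',cv2.resize(im[200:350,160:360],None,fx=4,fy=4,interpolation=2))"
```

```text
t 7.7 pos [515.21 123.2   72.26] lathe xy -8.67874790471335 -0.2765741512188409 yaw y 1.844999409704759 q [ 0.23  0.35 -0.29  0.94 -0.   -0.04] F [ 0.55 -0.38  0.44] open 0.24002181900658456
scene stop_pin [(0.55, array([748.8, 188.7,  86.3])), (0.48, array([526.2, 122.6,   2.1]))]
scene draw_bar [(0.62, array([745.7, 186.8,  64.5]))]
scene tail_disc [(0.75, array([554.3, 136.1,  64.7]))]
scene catch_nose [(0.58, array([738.6, 185.1,  78.7]))]
side stop_pin [(0.57, array([746.3, 187.8,  79.1]))]
side draw_bar [(0.62, array([743. , 188.1,  65.5]))]
side tail_disc [(0.59, array([550.7, 134.3,  67.4]))]
side catch_nose [(0.82, array([740.7, 184.7,  81. ])), (0.62, array([428.2, 292.8,  -3.2]))]
```

View pics/c4.png

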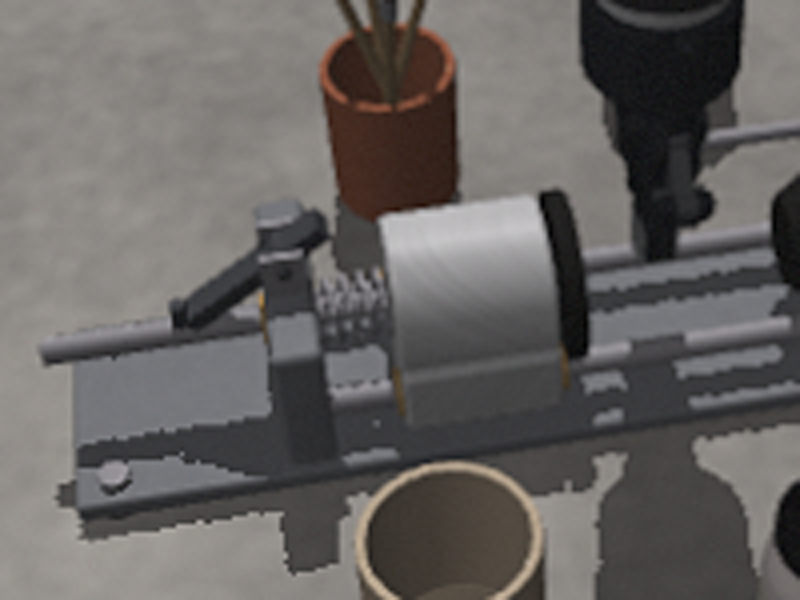

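The crop shows the pin at (180,312) leaning on the catch's nose, the catch down, and the fingers clear of the disc. Next I back off and lift.

Request:
{"name": "carry_out", "arguments": {"commands": "-0.8 -0.2 0 0; -0.7 -0.2 1 0; 0 0 2.5 0; 0 0 3 0; 0 0 3 0"}}

```text
t: 8.7
position: [500.0, 119.2, 169.0]
eef_rot: [-0.0, -0.137, 0.991, -0.0]
force: [0.3, 0.2, -0.3]
opening: -0.1
```

Request:
{"name": "carry_out", "arguments": {"commands": "0 0 3 0; 0 0 3 0; 0 0 2 0; 0 0 0 0; 0 0 0 0"}}

```text
t: 9.2
position: [500.6, 119.3, 247.7]
eef_rot: [0.0, -0.137, 0.991, -0.0]
force: [-0.7, 1.1, -1.1]
opening: -0.1
```

```bash
python3 -c "
from s import *
st()
for c in ('scene','side'):
    im=r.read_camera(c);marks(c,['stop_pin','tail_disc','mug_a','jar','brush_pot'])
r.close_job()"
```

```text
t 9.2 pos [500.62 119.29 247.72] lathe xy -23.791548030326435 -0.1274105229159913 yaw y 1.844932999683442 q [ 0.23  0.21 -0.    1.35 -0.   -0.04] F [-0.73  1.07 -1.07] open -0.06198528155447826
scene stop_pin [(0.95, array([748.6, 186. ,  88.5]))]
scene tail_disc [(0.96, array([553.4, 137. ,  63.7]))]
scene mug_a [(0.82, array([596.7, 320.5,  -5.3])), (0.75, array([524.9, 121.7,   0.1]))]
scene jar [(0.62, array([428.7, 291. ,  -3. ])), (0.62, array([525.9, 121.9,  -0.2]))]
scene brush_pot [(0.6, array([669.1,   5.3,   4.1]))]
side stop_pin [(0.86, array([747. , 189.3,  81.5]))]
side tail_disc [(0.71, array([554. , 134.3,  66.6])), (0.3, array([738.2, 186.6,  80.8]))]
side mug_a [(0.86, array([ 518.7, -105.5,   -1.5])), (0.58, array([597.3, 319.6,   3.2]))]
side jar [(0.83, array([428.5, 289.9,  -1.5]))]
side brush_pot [(0.92, array([671. ,   5. ,  -3.7]))]
the job is handed in; nothing more can be done
```

The tailstock is held on the drop catch and the job is handed in. With the shut fingertips I pushed its disc back about 48 mm, where the pictures showed the pin behind the fallen catch. I then eased it forward onto the catch, backed off and lifted clear, finishing at 9.2 s on the robot's clock.

- **Tailstock:** the last measurements put the stop pin and disc 32–36 mm back from the start, which matches the held position of 34 mm. In the last picture, taken before the lift, the pin leans on the catch's nose and the catch is down.
- **Loose things:** the jar, the brush pot and both mugs measured within about 5 mm of where they started, which is about as well as the measurements can tell. One camera's second mug reading was false, landing on the lathe's origin; the side camera found both mugs in place.
- **Forces:** the highest force reading at the end of a move was about 14 N, during the push. It was near zero after I let go.

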